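Wedge the sagging potting board

ROBOT

A 6-joint arm with a two-finger parallel gripper is mounted at the origin on the work surface. World frame = base frame: x ahead of the robot, y to its left, z up, the work surface at z = 0. Lengths are in m, angles in degrees, forces in N, time in s.
With the tool pointing down it reaches from about 0.4 to 0.825 m from the base axis. Payload 7 kg.
Tool frame: the origin (TCP) lies between the finger pads; the fingertips stand 25 mm ahead of it and the grasp point (between the pads) lies 6 mm ahead of it; z points along the fingers, y is the line along which they close (so a half turn about z gives the same grasp; the last joint's range is limited). The gripper opens to 88 mm and grips with 3 to 60 N. Pads are 19 mm wide; open, the fingers measure 130 mm over their backs; the gripper's body (78 mm by 193 mm) begins 47 mm behind the grasp point.
Start: joints at [-49.784, 20.546, 0.682, 0, -70.136, -16.507], TCP at [0.271, -0.618, 0.252] pointing down, gripper open.
Joint ranges: [-176.03, 176.03], [-82.01, 121.73], [-58.28, 71.71], [-173.87, 95.51], [-174.79, -0.11], [-173.66, 173.66]. Speed limits (degrees/s): [136.94, 136.94, 172.46, 180, 180, 180].

INTERFACE

Orientations are given as [roll, pitch, yaw] about the fixed x, y, z axes, in that order (R = Rz(yaw) Ry(pitch) Rx(roll)).
In Python, from plant import ctrl, ticket, telemetry, snapshot gives the robot as it stands (ctrl), with the cameras as plain functions, the job (ticket) and the readings (telemetry).
- The arm moves only by the tool drive_effector, called after "Emit:" in YAML: its name, and indented under it one key for each argument. Schema: {"type":"object","properties":{"motion":{"type":"array","items":{"type":"array","items":{"type":"number"},"minItems":5,"maxItems":5},"minItems":1,"maxItems":8},"only":{"type":"string"},"quiet":{"type":"boolean"},"lines":{"type":"string"}},"required":["motion"],"additionalProperties":false}. motion is a list of rows, 1 to 8 of them, each of 5 numbers: dx, dy, dz in parts of the range, where 1.0 means 0.4 m, then a turn about the tool's z in fractions of the full range, 1 being 180 degrees, then the finger opening in m; each row is the pose to reach, as a shift and turn from the pose commanded when the call began, along the tool's axes at that moment; what a row does not reach only later rows make up. A row lasts 1/8 s, in which the tool goes at most 0.0625 m and 10.7 degrees, less where a joint would pass 70% of its speed; a pose out of reach is approached as far as the arm can. The fingers move at their own pace and stop on an object; the grip force is fixed at half the most. Time passes only in rows, so rows that do not move let the fingers close. The tool returns the time, the measured TCP pose, the force, the opening and the grip force at its end. only (a regular expression) keeps the lines of the reply that match it, lines (a string "A,B") keeps lines A to B, and quiet returns only ok. A shift or turn number past 1, either way, is cut back to 1. Input that does not fit is refused with a message, and nothing moves.
- telemetry.get_obs(): the state, without advancing time (a new reading comes with each control period).
- snapshot(name): name is "scene" or "top" or "wrist"; returns a dict with "frame" (420x560x3 uint8, red, green, blue), "z_map" (420x560 float32, m along the optical axis (not along the pixel's ray), 0 where there is no reading), "fovy" (degrees; the focal length in pixels is half the picture's height over the tangent of half this angle, whatever the lens; pixels are square), "cx", "cy" (the principal point, pixels), "R" (3x3) and "t" (3): a world point X has camera coordinates R X + t; the wrist camera has in their place "T_tool_cam" (4x4, takes a point from camera to tool coordinates, whose origin is the TCP and whose axes are the flange's). Camera axes: x right, y down, z forward; pixel columns grow to the right and rows downward; lengths in m; the calibration is good to about 2 mm. The wrist camera is an equidistant fisheye: a pixel r from the principal point sees the ray r / f radians off the axis. A picture is of the moment at which its call begins: read the wrist's pose just before it.
- ticket.close_job(): hands the job in; it is judged then, once.
The state is a dict: "clock": time; "joint_pos": joint angles; "qvel": joint speeds; "tau": joint torques, N m; "tool_pos": TCP position; "orientation": TCP orientation; "force": force on the tool from outside, world axes, zero at the start; "moment": the same for the moment, N m; "opening": finger opening in m; "gripper_force": force on a finger pad.
Only numpy, scipy, OpenCV 4.12 (cv2) and the standard library are available. Lean on these libraries where they do the work, as an engineer would, in place of code of your own. Each camera call takes 0.05 s, during which the arm holds its last target. There are 200 camera calls.

TASK

The dark potting board on the shed bench sags at its front edge. Pick up the thick yellow wedge (not the thin grey shim) and push it flat along the bench, thin end first and square on, under the middle of the board's front edge until it jams tight there, with the edge lifted and lying at about the black line across the wedge; then let go. Leave the terracotta pot standing where it is on the board.

Things in the scene. Friction and masses are not known exactly. Their poses are not given: they have to be found in the camera images.
- wedge: Yellow plastic wedge, 120 g, 150 mm long (x), 45 wide (y). Origin: centre of its flat underside; x axis to the thin end. 4 mm thick at x = +75 mm, rising evenly to 36 at the heel, x = -75; upright parallel sides, grip across them near the heel (x = -53). Black line across the slope at x = -9. Starts flat on the bench, thin end roughly away from the robot. The grey shim (11 mm high) is too thin.
- gap (a point): Fixed point on the bench below the middle of the front (robot-side) edge of the potting board: dark wood, white stripe along that edge, 220 mm wide, 240 deep, 18 thick. x axis: level, under the board, the way to push; y: along the edge. At the start the edge's underside is 16 mm up, its top 34 (wedge touches 56 mm from its thin end); 22 mm at the black line. Clear for 88 mm either side.
- pot: Terracotta flower pot, 84 mm across the rim, 80 mm high, 300 g, standing loose on the board 125 to 145 mm behind its front edge; origin at the centre of its foot, z axis up. Its rim is about 120 mm above the bench. Leave it standing there.
- edge (a point): Middle of the board's front lower edge, on the board, which is hinged along its far edge. Its height: 16 mm above the bench while the board sags on its stop, 22 mm when lifted level (edge at the wedge's black line). Weight and a hinge spring press the edge down with about 4 N at 16 mm, 7 N at 22; pushing the wedge in takes 5 to 20 N. Left alone it drops back; the wedge stays by friction.

How it is judged:
By the outcome, as a careful person would: the job done as asked, in the order asked, and still so for the second after the job is handed in, with the robot touching nothing.
It also fails if it takes over 40 s, if anything falls off the work surface, if the arm or the gripper's body presses on something with over 40 N, if the wrist force passes 120 N, or if a joint passes its speed limit or range.

## Working session

There is one attempt and no reset: what is moved stays moved. The work goes in short steps, Python scripts to look and compute and a tool call to move; the robot and the scene stay as the last step left them, time stands still between calls to the robot, and variables do not carry over. Pictures are saved under pics/ and viewed, at most 10 in all, crops included, and the job is handed in when it is done.

```bash
ls; mkdir -p pics; cat > h.py <<'E'
import numpy as np, cv2
from plant import ctrl, ticket, telemetry, snapshot
def snap(n):
    s=snapshot(n); return s
def save(s,f): cv2.imwrite('pics/'+f,cv2.cvtColor(s['frame'],cv2.COLOR_RGB2BGR))
def foc(s): return s['frame'].shape[0]/2/np.tan(np.radians(s['fovy'])/2)
def pts(s):
    "depth map -> world points (static cams)"
    f=foc(s); z=s['z_map']; v,u=np.mgrid[:z.shape[0],:z.shape[1]]
    P=np.stack([(u-s['cx'])/f*z,(v-s['cy'])/f*z,z],-1)
    return (P-s['t'])@np.array(s['R'])
def ray(s,uv):
    f=foc(s); uv=np.atleast_2d(uv).astype(float)
    d=np.c_[(uv[:,0]-s['cx'])/f,(uv[:,1]-s['cy'])/f,np.ones(len(uv))]@np.array(s['R'])
    return -np.array(s['R']).T@s['t'],d
def plane(s,uv,h):
    o,d=ray(s,uv); return o+d*((h-o[2])/d[:,2])[:,None]
E
python3 - <<'E'
from h import *
o=telemetry.get_obs(); print({k:np.round(v,3) for k,v in o.items()})
for n in('scene','top'):
    s=snap(n); save(s,n+'0.png'); np.save(n+'0.npy',s,allow_pickle=True); print(n,foc(s),s['cx'],s['cy'],-np.array(s['R']).T@s['t'],(s['z_map']>0).mean())
E
```

```text
pics
plant.py
{'clock': np.float64(0.0), 'joint_pos': array([-4.9783e+01,  2.0593e+01,  6.3400e-01, -2.1000e-02, -7.0134e+01,
       -1.6506e+01]), 'qvel': array([ 0.063, -0.006,  0.003,  0.03 , -0.161,  0.022]), 'tau': array([ 2.0000e-03, -5.8271e+01,  2.9305e+01,  6.9970e+00,  7.0000e-03,
       -0.0000e+00]), 'tool_pos': array([ 0.271, -0.618,  0.251]), 'orientation': array([ 1.79905e+02, -8.00000e-03, -1.56297e+02]), 'force': array([0.898, 0.16 , 0.561]), 'moment': array([-0.004, -0.017, -0.069]), 'gripper_force': np.float64(0.0), 'opening': np.float64(0.088)}
scene 492.2178095839106 278.54479334626444 207.52613813714007 [ 1.03875765 -0.498801    0.9678458 ] 0.9960204081632653
top 526.6883922074834 279.1411752218691 207.67306179359522 [0.45675202 0.0099143  1.31489212] 0.996016156462585
```

View pics/top0.png

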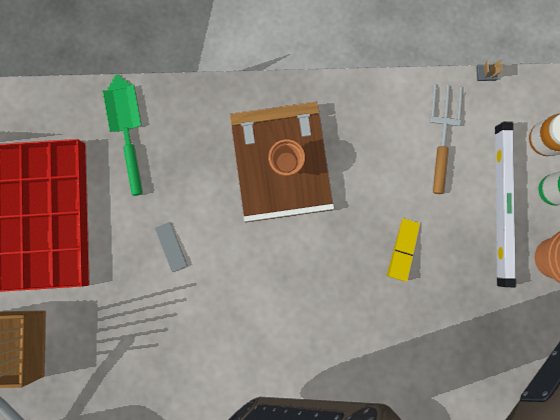

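View pics/scene0.png

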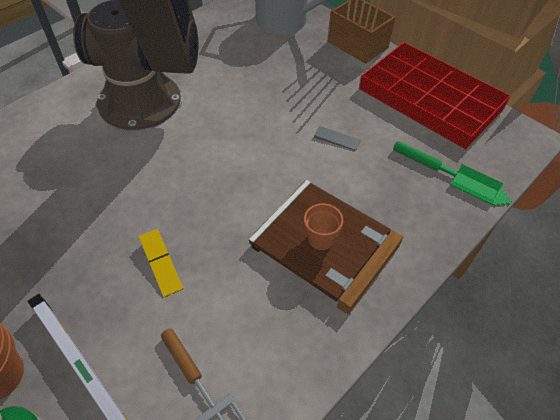

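The top view shows the wedge at about (404,250), its heel probably at (398,280). The board's white stripe runs from (244,219) to (333,208), and the pot's rim is at (287,157). The scene view shows the wedge at (160,262) and the stripe from (250,240) to (308,182).

```bash
python3 - <<'E'
from h import *
S={n:np.load(n+'0.npy',allow_pickle=True).item() for n in('top','scene')}
def mask(s,kind,box):
    h=cv2.cvtColor(s['frame'],cv2.COLOR_RGB2HSV)
    m=cv2.inRange(h,(20,150,90),(35,255,255)) if kind=='y' else cv2.inRange(h,(0,0,185),(180,40,255))
    b=np.zeros_like(m); b[box[1]:box[3],box[0]:box[2]]=255; m&=b
    if kind=='y': m=cv2.morphologyEx(m,cv2.MORPH_CLOSE,np.ones((5,5)))
    n,l,st,_=cv2.connectedComponentsWithStats(m); return (l==1+st[1:,4].argmax()).astype(np.uint8)
bx={'top':{'y':(370,200,440,300),'w':(235,200,340,228)},'scene':{'y':(130,220,190,305),'w':(240,170,320,250)}}
for n,s in S.items():
    P=pts(s)
    for k in 'yw':
        m=mask(s,k,bx[n][k]); r=cv2.minAreaRect(cv2.findNonZero(m)); c=cv2.boxPoints(r)
        print(n,k,m.sum(),np.round(r[1],1),c.round(1).tolist())
        er=m>0; Q=P[er]; 
        print('  z pct',np.percentile(Q[:,2],[1,10,50,90,99]).round(4),'mean',Q.mean(0).round(4))
        if k=='y': 
            A=np.c_[Q[:,:2],np.ones(len(Q))]; co=np.linalg.lstsq(A,Q[:,2],rcond=None)[0]; print('  slope',np.hypot(*co[:2]).round(3),'downhill dir',np.degrees(np.arctan2(-co[1],-co[0])))
    # bench height near
    print('bench z', np.median(P[{'top':(slice(240,280),slice(300,360)),'scene':(slice(180,220),slice(190,240))}[n]][...,2]))
# stereo: wedge black line centre & stripe ends are checked via two-ray in next step
E
```

```text
top y 1182 [21.1 60. ] [[386.0, 275.6000061035156], [402.1000061035156, 217.6999969482422], [422.3999938964844, 223.39999389648438], [406.3999938964844, 281.20001220703125]]
  z pct [0.0022 0.0075 0.0202 0.0334 0.0387] mean [ 0.4763 -0.2836  0.0225]
  slope 1.844 downhill dir -100.43927368533842
top w 414 [ 4.7 89.9] [[243.5, 216.1999969482422], [332.5, 203.60000610351562], [333.20001220703125, 208.3000030517578], [244.10000610351562, 220.8000030517578]]
  z pct [0.0299 0.0325 0.0358 0.039  0.0414] mean [ 0.574  -0.0049  0.0386]
bench z 0.00047866419055034564
scene y 1365 [65.8 21.3] [[137.1999969482422, 236.1999969482422], [156.8000030517578, 227.8000030517578], [182.6999969482422, 288.29998779296875], [163.10000610351562, 296.70001220703125]]
  z pct [0.0037 0.008  0.0203 0.0333 0.0382] mean [ 0.482  -0.2864  0.0212]
  slope 0.125 downhill dir 74.74657830252107
scene w 327 [ 4.1 82. ] [[249.3000030517578, 238.39999389648438], [306.29998779296875, 179.3000030517578], [309.20001220703125, 182.1999969482422], [252.3000030517578, 241.3000030517578]]
  z pct [0.0317 0.0337 0.0363 0.0384 0.04  ] mean [ 0.576  -0.0103  0.039 ]
bench z 0.001284520370534289
```

```bash
cat > m.py <<'E'
from h import *
def mask(s,kind,box):
    h=cv2.cvtColor(s['frame'],cv2.COLOR_RGB2HSV)
    m=cv2.inRange(h,(20,150,60),(35,255,255)) if kind=='y' else cv2.inRange(h,(0,0,175),(180,50,255))
    b=np.zeros_like(m); b[box[1]:box[3],box[0]:box[2]]=255; m&=b
    if kind=='y': m=cv2.morphologyEx(m,cv2.MORPH_CLOSE,np.ones((5,5)))
    n,l,st,_=cv2.connectedComponentsWithStats(m); return (l==1+st[1:,4].argmax()).astype(np.uint8)
def planefit(Q):
    k=np.ones(len(Q),bool)
    k=(Q[:,2]>0.001)&(Q[:,2]<0.045)
    for _ in range(8):
        A=np.c_[Q[:,:2],np.ones(len(Q))]; co=np.linalg.lstsq(A[k],Q[k,2],rcond=None)[0]
        r=Q[:,2]-A@co; k=abs(r)<max(0.003,2*np.median(abs(r[k])))
    return co,k
E
python3 - <<'E'
from m import *
bx={'top':{'y':(370,200,440,300),'w':(235,200,340,228)},'scene':{'y':(130,220,190,305),'w':(240,170,320,250)}}
for n in bx:
    s=np.load(n+'0.npy',allow_pickle=True).item(); P=pts(s); print(n,np.round(s['R'],3).tolist())
    m=mask(s,'y',bx[n]['y']); Q=P[m>0]; co,k=planefit(Q)
    print(' slope',np.hypot(*co[:2]).round(3),'yaw downhill',np.degrees(np.arctan2(-co[1],-co[0])).round(1),k.mean())
    r=cv2.minAreaRect((Q[k][:,:2]*1000).astype(np.float32)); c=cv2.boxPoints(r); print(' rect mm',np.round(r[0],1),np.round(r[1],1),c.round(0).tolist())
    for x in c: print('   z at corner',(np.r_[x/1000,1]@co).round(4))
    m=mask(s,'w',bx[n]['w']); Q=P[m>0]; k=abs(Q[:,2]-np.median(Q[:,2]))<.01
    r=cv2.minAreaRect((Q[k][:,:2]*1000).astype(np.float32)); print(' stripe',np.round(r[0],1),np.round(r[1],1),cv2.boxPoints(r).round(0).tolist(),np.median(Q[:,2]))
    cn=cv2.findContours(m,0,1)[0][0]; 
    # stripe ends by pixel: extreme along line -> for two-view
    uv=cv2.findNonZero(m)[:,0].astype(float); d=np.linalg.svd(uv-uv.mean(0),full_matrices=0)[2][0]; t=(uv-uv.mean(0))@d
    print(' ends px',(uv.mean(0)+d*t.min()).round(1),(uv.mean(0)+d*t.max()).round(1))
    for e in (t.min(),t.max()): print('   ',plane(s,uv.mean(0)+d*e,.034).round(4))
E
```

```text
top [[-0.023, -1.0, -0.008], [-0.995, 0.023, -0.1], [0.1, 0.006, -0.995]]
 slope 0.216 yaw downhill -16.2 0.7038917089678511
 rect mm [ 479.1 -286.1] [ 45.6 148.6] [[401.0, -285.0], [543.0, -330.0], [557.0, -287.0], [415.0, -242.0]]
   z at corner 0.0368
   z at corner 0.0047
   z at corner 0.0045
   z at corner 0.0365
 stripe [574.2  -5.5] [ 12.5 219.4] [[555.0, 103.0], [581.0, -115.0], [593.0, -114.0], [567.0, 104.0]] 0.03569928872739367
 ends px [333. 206.] [243.2 218.6]
    [[ 0.5871 -0.1144  0.034 ]]
    [[0.5614 0.1055 0.034 ]]
scene [[0.711, 0.703, 0.014], [0.573, -0.567, -0.591], [-0.408, 0.429, -0.806]]
 slope 0.212 yaw downhill -17.6 0.8761904761904762
 rect mm [ 480.  -285.6] [ 44.3 150.7] [[401.0, -283.0], [545.0, -330.0], [559.0, -288.0], [415.0, -241.0]]
   z at corner 0.0369
   z at corner 0.005
   z at corner 0.0049
   z at corner 0.0369
 stripe [574.4  -3.2] [ 12.8 218.6] [[555.0, 105.0], [582.0, -112.0], [594.0, -111.0], [567.0, 106.0]] 0.03632886182666703
 ends px [307.9 180.8] [250.8 239.8]
    [[0.56   0.1063 0.034 ]]
    [[ 0.5859 -0.1106  0.034 ]]
```

```bash
cat > d.py <<'E'
# usage: d.py x y z yaw -> shift in tool axes from measured pose
import sys; from h import *; from scipy.spatial.transform import Rotation as Ro
o=telemetry.get_obs(); t=np.array([float(a) for a in sys.argv[1:4]]); yw=float(sys.argv[4])
R=Ro.from_euler('xyz',o['orientation'],degrees=True).as_matrix()
d=R.T@(t-o['tool_pos']); psi=np.degrees(np.arctan2(R[1,0],R[0,0])); w=(yw-psi+180)%360-180
print('clock',o['clock'].round(2),'tool shift',d.round(4),'turn',round(-w,2),'F',np.round(o['force'],1),'open',o['opening'].round(4))
E
python3 d.py 0.429 -0.2696 0.15 162.2
python3 - <<'E'
from h import *
s=snapshot('wrist'); print(np.round(s['T_tool_cam'],3).tolist(),s['fovy'])
E
```

```text
[[-0.0, -0.955, -0.297, 0.08], [1.0, -0.0, 0.001, 0.0], [-0.001, -0.297, 0.955, -0.134], [0.0, 0.0, 0.0, 1.0]] 65.70646984690485Traceback (most recent call last):
  File "d.py", line 6, in <module>
    print('clock',o['clock'].round(2),'tool shift',d.round(4),'turn',round(-w,2),'F',np.round(o['force'],1),'open',o['opening'].round(4))
                  ^^^^^^^^^^^^^^^^
AttributeError: 'float' object has no attribute 'round'
```

```bash
sed -i "s/o\['clock'\].round(2)/round(float(o['clock']),2)/; s/o\['opening'\].round(4)/round(float(o['opening']),4)/" d.py
python3 d.py 0.429 -0.2696 0.15 162.2
```

```text
clock 0.15 tool shift [-0.2844  0.2552  0.1012] turn 41.51 F [-0.5 -0.4  0.2] open 0.0875
```

Careful with the scale: shifts go in shares of 0.4 m and turns go in shares of 180 degrees. That gives: -0.2844 m / 0.4 = -0.711, 0.2552 m / 0.4 = 0.638, 41.5 degrees / 180 = 0.2306.

Emit:
drive_effector:
  motion:
    - [-0.075,0.075,0,0.0278,0.088]
    - [-0.2,0.175,0,0.0611,0.088]
    - [-0.325,0.2875,0.05,0.1,0.088]
    - [-0.45,0.4,0.1,0.1389,0.088]
    - [-0.55,0.5,0.15,0.1778,0.088]
    - [-0.6375,0.575,0.2,0.2111,0.088]
    - [-0.711,0.638,0.2525,0.2306,0.088]
    - [-0.711,0.638,0.2525,0.2306,0.088]

```text
clock: 1.15
tool_pos: [0.4291, -0.2676, 0.1491]
orientation: [180.0, -0.2, 162.4]
force: [0.2, -0.5, 1.1]
opening: 0.0879
gripper_force: 0.0
```

Emit:
drive_effector:
  motion:
    - [0,0,0,0,0.088]
    - [0,0,0,0,0.088]

```text
clock: 1.4
tool_pos: [0.4291, -0.2708, 0.151]
orientation: [-180.0, 0.0, 162.2]
force: [-0.5, -0.4, 0.1]
opening: 0.0876
gripper_force: 0.0
```

```bash
python3 d.py 0.429 -0.2696 0.035 162.2
python3 - <<'E'
from h import *
s=snapshot('wrist'); save(s,'w1.png'); np.save('w1.npy',s,allow_pickle=True)
E
```

```text
clock 1.4 tool shift [0.0006 0.0012 0.116 ] turn -0.04 F [-0.5 -0.4  0.1] open 0.0876
```

View pics/w1.png

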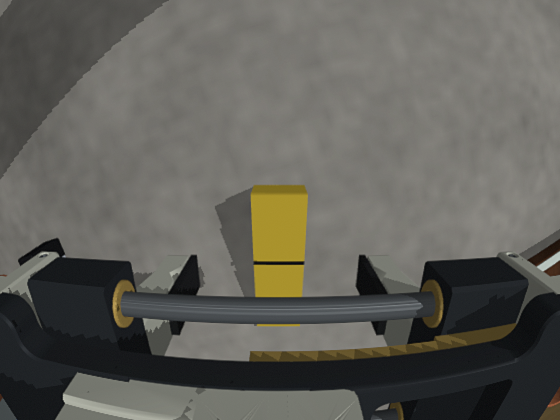

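The wrist view shows the wedge square between the fingers, at columns 251–307 with its heel edge at row 187 and black line at row 263. I'm descending and gripping.

In the tool's units: 0.122 m / 0.4 = 0.305, 0.0012 m / 0.4 = 0.003.

Emit:
drive_effector:
  motion:
    - [0.0015,0.003,0.125,0,0.088]
    - [0.0015,0.003,0.225,0,0.088]
    - [0.0015,0.003,0.275,0,0.088]
    - [0.0015,0.003,0.305,0,0.088]
    - [0.0015,0.003,0.305,0,0.088]
    - [0.0015,0.003,0.305,0,0.088]

```text
clock: 2.2
tool_pos: [0.4296, -0.269, 0.0294]
orientation: [180.0, 0.1, 162.2]
force: [-0.1, 0.6, 0.5]
opening: 0.0877
gripper_force: 0.0
```

Emit:
drive_effector:
  motion:
    - [0,0,0,0,0.03]
    - [0,0,0,0,0.03]
    - [0,0,0,0,0.03]
    - [0,0,0,0,0.03]
    - [0,0,0,0,0.03]
    - [0,0,0,0,0.03]
    - [0,0,0,0,0.03]

```text
clock: 3.08
tool_pos: [0.429, -0.2687, 0.0286]
orientation: [-180.0, -0.0, 162.2]
force: [-0.5, 0.6, 1.0]
opening: 0.045
gripper_force: 29.9
```

In the tool's units: -0.05 m / 0.4 = -0.125, -0.02 m / 0.4 = -0.05.

Emit:
drive_effector:
  motion:
    - [0,0,-0.05,0,0.03]
    - [0,0,-0.1,0,0.03]
    - [0,0,-0.125,0,0.03]
    - [0,0,-0.125,0,0.03]

```text
clock: 3.58
tool_pos: [0.4293, -0.2687, 0.0789]
orientation: [180.0, 0.1, 162.2]
force: [-1.1, 0.3, -1.4]
opening: 0.0448
gripper_force: 29.9
```

```bash
python3 d.py 0.421 -0.0226 0.0786 187
```

```text
clock 3.58 tool shift [0.0831 0.2318 0.0003] turn -24.8 F [-1.1  0.3 -1.4] open 0.0448
```

In the tool's units: 0.2318 m / 0.4 = 0.5795, 0.207 m / 0.4 = 0.5175, -24.8 degrees / 180 = -0.1378.

Emit:
drive_effector:
  motion:
    - [0.02,0.0575,0,-0.0167,0.03]
    - [0.0525,0.145,0,-0.0333,0.03]
    - [0.09,0.25,0,-0.0556,0.03]
    - [0.125,0.35,0,-0.0778,0.03]
    - [0.1575,0.4375,0,-0.1,0.03]
    - [0.185,0.5175,0,-0.1222,0.03]
    - [0.2078,0.5795,0,-0.1378,0.03]
    - [0.2078,0.5795,0,-0.1378,0.03]

```text
clock: 4.58
tool_pos: [0.4204, -0.0214, 0.078]
orientation: [-180.0, -0.0, -172.8]
force: [0.5, -1.3, -1.3]
opening: 0.0448
gripper_force: 29.9
```

Emit:
drive_effector:
  motion:
    - [0,0,0,0,0.03]
    - [0,0,0,0,0.03]

```text
clock: 4.82
tool_pos: [0.4204, -0.0232, 0.0782]
orientation: [-180.0, -0.0, -173.1]
force: [0.7, -0.6, -0.4]
opening: 0.0449
gripper_force: 29.9
```

```bash
python3 d.py 0.421 -0.0226 0.0286 187
cat > look.py <<'E'
import sys; from m import *
tag=sys.argv[1]
o=telemetry.get_obs(); s=snap('top'); np.save(tag+'t.npy',s,allow_pickle=True); save(s,tag+'t.png')
s=snap('scene'); np.save(tag+'s.npy',s,allow_pickle=True); save(s,tag+'s.png')
s=snap('wrist'); np.save(tag+'w.npy',s,allow_pickle=True); save(s,tag+'w.png')
a=[cv2.imread(f'pics/{tag}{c}.png') for c in 's']+[cv2.imread(f'pics/{tag}w.png')]
cv2.imwrite(f'pics/{tag}.png',np.vstack([cv2.resize(cv2.imread(f'pics/{tag}s.png')[120:320,180:460],(560,400))[:300],cv2.resize(a[1],(400,300)).copy() if 0 else cv2.resize(a[1],(560,300))]))
E
python3 look.py a
```

```text
clock 4.83 tool shift [-0.0007  0.0005  0.0496] turn -0.06 F [ 0.7 -0.6 -0.4] open 0.0449
```

View pics/a.png

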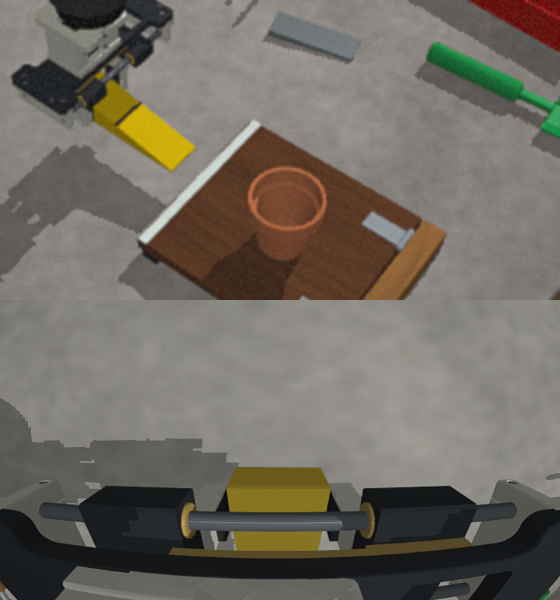

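The held wedge points squarely at the middle of the white stripe, with its thin end at crop (180,158), level and well gripped. I'm lowering it to the bench and re-measuring.

In the tool's units: 0.0496 m / 0.4 = 0.124, 0.0475 m / 0.4 = 0.1188.

Emit:
drive_effector:
  motion:
    - [-0.0018,0.0013,0.05,0,0.03]
    - [-0.0018,0.0013,0.095,0,0.03]
    - [-0.0018,0.0013,0.1188,0,0.03]
    - [-0.0018,0.0013,0.124,0,0.03]
    - [-0.0018,0.0013,0.124,0,0.03]

```text
clock: 5.6
tool_pos: [0.4215, -0.022, 0.0292]
orientation: [180.0, 0.0, -173.0]
force: [0.4, 0.1, -0.7]
opening: 0.0448
gripper_force: 29.9
```

```bash
python3 look.py b
cat > meas.py <<'E'
import sys; from m import *
tag=sys.argv[1]
bx={'t':{'y':(240,205,340,310),'w':(232,195,345,232)},'s':{'y':(190,130,290,215),'w':(240,165,325,250)}}
for n in 'ts':
    s=np.load(tag+n+'.npy',allow_pickle=True).item(); P=pts(s)
    m=mask(s,'y',bx[n]['y']); Q=P[m>0]
    if len(Q)>30:
        co,k=planefit(Q); r=cv2.minAreaRect((Q[k][:,:2]*1000).astype(np.float32)); c=cv2.boxPoints(r)
        print(n,'yellow slope',np.hypot(*co[:2]).round(3),'size',np.round(r[1],1),c.round(0).tolist(),[float((np.r_[x/1000,1]@co).round(4)) for x in c])
    m=mask(s,'w',bx[n]['w']); Q=P[m>0]; k=abs(Q[:,2]-np.median(Q[:,2]))<.01
    r=cv2.minAreaRect((Q[k][:,:2]*1000).astype(np.float32)); print(n,'stripe',np.round(r[0],1),np.round(r[1],1),cv2.boxPoints(r).round(0).tolist(),'z',np.mean(Q[k][:,2]).round(4))
    h=cv2.cvtColor(s['frame'],cv2.COLOR_RGB2HSV); pm=(P[...,2]>.09)&(P[...,2]<.14)&(P[...,0]>.63)&(P[...,0]<.8)&(abs(P[...,1])<.12); print(n,'pot rim',np.round((P[pm].min(0)+P[pm].max(0))/2,4))
E
python3 meas.py 'b'; cp bt.npy /dev/null; python3 d.py 0.421 -0.0226 0.0286 187
```

```text
t yellow slope 0.221 size [78.9 43.8] [[468.0, 5.0], [473.0, -39.0], [551.0, -30.0], [546.0, 14.0]] [0.0222, 0.0225, 0.0051, 0.0048]
t stripe [574.8  -5.7] [ 13.3 219.2] [[556.0, 102.0], [581.0, -115.0], [594.0, -114.0], [569.0, 104.0]] z 0.0355
t pot rim [ 0.6956 -0.0027  0.1069]
s yellow slope 0.213 size [143.2  47.8] [[404.0, -0.0], [410.0, -48.0], [552.0, -30.0], [546.0, 18.0]] [0.0362, 0.0368, 0.0064, 0.0057]
s stripe [573.1  -2.6] [ 13.9 218.7] [[552.0, 105.0], [580.0, -112.0], [594.0, -110.0], [566.0, 107.0]] z 0.0363
s pot rim [ 0.696  -0.0019  0.1072]
clock 5.75 tool shift [ 0.0008 -0.0007  0.0008] turn 0.01 F [ 0.5 -0.3 -0.1] open 0.0442
```

In the tool's units: -0.068 m / 0.4 = -0.17, -0.06 m / 0.4 = -0.15.

Emit:
drive_effector:
  motion:
    - [-0.0375,0,0.0013,0,0.03]
    - [-0.075,0,0.0013,0,0.03]
    - [-0.1125,0,0.0013,0,0.03]
    - [-0.15,0,0.0013,0,0.03]
    - [-0.17,0,0.0013,0,0.03]
    - [-0.17,0,0.0013,0,0.03]

```text
clock: 6.5
tool_pos: [0.4902, -0.0137, 0.0285]
orientation: [-180.0, 0.0, -173.0]
force: [0.5, -2.0, 2.0]
opening: 0.0447
gripper_force: 30.0
```

Emit:
drive_effector:
  motion:
    - [-0.0125,0,0,0,0.03]
    - [-0.025,0,0,0,0.03]
    - [-0.0375,0,0,0,0.03]
    - [-0.0375,0,0,0,0.03]

```text
clock: 7.0
tool_pos: [0.4974, -0.0137, 0.028]
orientation: [-179.9, -0.7, -173.1]
force: [-22.1, 2.5, 24.7]
opening: 0.0446
gripper_force: 30.0
```

```bash
python3 look.py c; python3 meas.py c;  python3 d.py 0.5243 -0.0099 0.0286 187
```

```text
clock 7.15 tool shift [-0.0272  0.0005 -0.001 ] turn -0.09 F [-22.4   2.3  24.8] open 0.0448Traceback (most recent call last):
  File "meas.py", line 6, in <module>
    m=mask(s,'y',bx[n]['y']); Q=P[m>0]
  File "m.py", line 7, in mask
    n,l,st,_=cv2.connectedComponentsWithStats(m); return (l==1+st[1:,4].argmax()).astype(np.uint8)
                                                               ~~~~~~~~~~~~~~~^^
ValueError: attempt to get argmax of an empty sequence
```

In the tool's units: -0.0015 m / 0.4 = -0.0038, -0.001 m / 0.4 = -0.0025.

```bash
python3 - <<'E'
from m import *
import numpy as np
s=np.load('cs.npy',allow_pickle=True).item()
cv2.imwrite('pics/c2.png',cv2.resize(cv2.cvtColor(s['frame'],4)[130:290,200:400],(800,600)))
E
```

Emit:
drive_effector:
  motion:
    - [0,0,-0.0025,0,0.03]
    - [0,0,-0.0038,0,0.03]
    - [0,0,-0.0038,0,0.03]

```text
clock: 7.52
tool_pos: [0.5001, -0.0129, 0.0282]
orientation: [-180.0, -0.4, -173.1]
force: [-4.4, -0.2, -6.1]
opening: 0.0447
gripper_force: 30.0
```

View pics/c2.png

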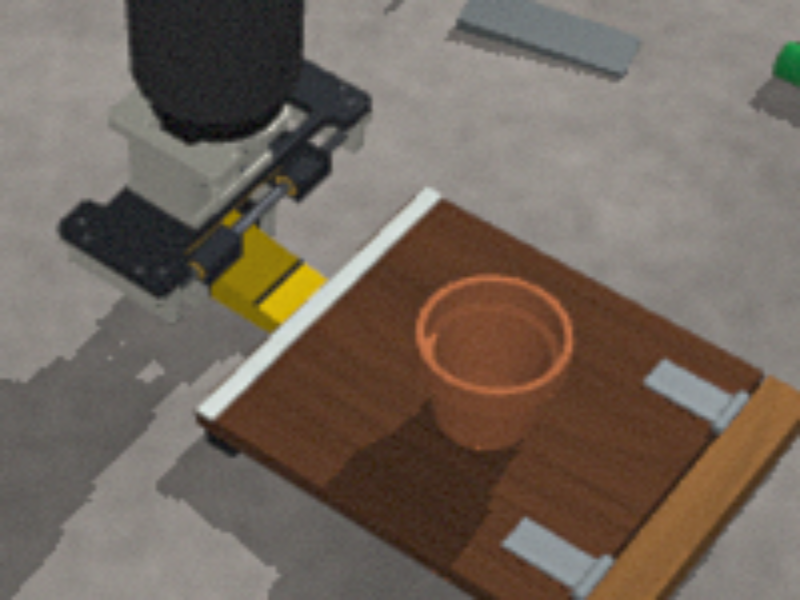

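The wedge sits centred and square under the stripe, with its black line (280,280 in the crop) just in front of the edge; the pot is still standing. I'm pushing on slowly.

In the tool's units: -0.008 m / 0.4 = -0.02, -0.004 m / 0.4 = -0.01.

Emit:
drive_effector:
  motion:
    - [-0.01,0,0,0,0.03]
    - [-0.02,0,0,0,0.03]
    - [-0.02,0,0,0,0.03]

```text
clock: 7.9
tool_pos: [0.5081, -0.012, 0.028]
orientation: [-180.0, -0.4, -173.1]
force: [-5.6, -1.5, -6.2]
opening: 0.0449
gripper_force: 30.0
```

```bash
python3 d.py 0.5243 -0.0099 0.0286 187
```

```text
clock 7.9 tool shift [-0.0163  0.0001 -0.0007] turn -0.09 F [-5.6 -1.5 -6.2] open 0.0449
```

In the tool's units: -0.011 m / 0.4 = -0.0275, 0.0003 m / 0.4 = 0.0008.

Emit:
drive_effector:
  motion:
    - [-0.01,0,0.0008,0,0.03]
    - [-0.02,0,0.0008,0,0.03]
    - [-0.0275,0,0.0008,0,0.03]
    - [-0.0275,0,0.0008,0,0.03]

```text
clock: 8.4
tool_pos: [0.5162, -0.0116, 0.028]
orientation: [-179.9, -0.7, -173.1]
force: [-16.9, -1.2, 10.2]
opening: 0.0449
gripper_force: 30.0
```

```bash
sed -i 's/    m=mask(s,.y.,.*/    try: m=mask(s,"y",bx[n]["y"])\n    except ValueError: m=np.zeros((420,560))\n    Q=P[m>0]/' meas.py
python3 look.py e; python3 meas.py e
cat > line.py <<'E'
import sys; from m import *
s=np.load(sys.argv[1]+'s.npy',allow_pickle=True).item()
cv2.imwrite(f'pics/{sys.argv[1]}2.png',cv2.resize(cv2.cvtColor(s['frame'],4)[160:250,220:340],(800,600),interpolation=cv2.INTER_CUBIC))
E
python3 line.py e;  python3 d.py 0.5243 -0.0099 0.0286 187
```

```text
t stripe [591.3 122.2] [27.8 65.9] [[558.0, 109.0], [624.0, 108.0], [624.0, 136.0], [558.0, 136.0]] z 0.0006
t pot rim [ 0.6965 -0.0029  0.1087]
s yellow slope 0.213 size [48.7 46.4] [[506.0, 10.0], [512.0, -36.0], [560.0, -29.0], [554.0, 17.0]] [0.0343, 0.034, 0.0236, 0.024]
s stripe [574.2  -2.7] [ 13.9 219.6] [[555.0, 106.0], [579.0, -113.0], [593.0, -111.0], [569.0, 107.0]] z 0.0404
s pot rim [ 6.976e-01 -4.000e-04  1.072e-01]
clock 8.55 tool shift [-0.0082  0.0007 -0.0007] turn -0.12 F [-16.9  -1.3   9.2] open 0.045
```

View pics/e2.png

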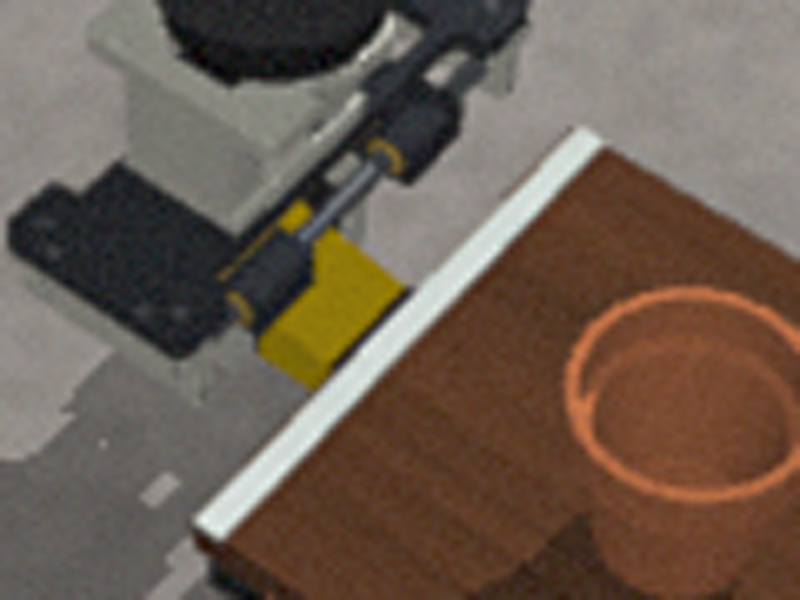

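Black line now shows just in front of the stripe (370,320 in the crop), the stripe has risen about 4 mm, and the pot is standing. About 8 mm remain.

In the tool's units: -0.0085 m / 0.4 = -0.0213, -0.0003 m / 0.4 = -0.0008.

Emit:
drive_effector:
  motion:
    - [-0.0075,0,-0.0008,0,0.03]
    - [-0.015,0,-0.001,0,0.03]
    - [-0.0213,0,-0.0013,0,0.03]
    - [-0.0213,0,-0.0013,0,0.03]
    - [-0.0213,0,-0.0013,0,0.03]

```text
clock: 9.18
tool_pos: [0.5253, -0.0103, 0.028]
orientation: [-179.9, -0.6, -173.1]
force: [-12.4, -1.2, 0.5]
opening: 0.0447
gripper_force: 30.0
```

```bash
python3 look.py f; python3 meas.py f|grep '^s';  python3 d.py 0.5243 -0.0099 0.0286 187
```

```text
s yellow slope 0.172 size [45.3 43.5] [[514.0, 14.0], [516.0, -29.0], [561.0, -28.0], [560.0, 15.0]] [0.0337, 0.0327, 0.025, 0.026]
s stripe [574.6  -2.9] [ 14.4 219.4] [[555.0, 105.0], [580.0, -113.0], [594.0, -111.0], [569.0, 107.0]] z 0.0422
s pot rim [ 0.6978 -0.0014  0.1078]
clock 9.32 tool shift [ 0.001   0.0005 -0.0006] turn -0.12 F [-11.   -1.9   1.4] open 0.0448
```

Emit:
drive_effector:
  motion:
    - [0,0,0,0,0.08]
    - [0,0,0,0,0.08]
    - [0,0,0,0,0.08]
    - [0,0,0,0,0.08]
    - [0,0,0,0,0.08]

```text
clock: 9.95
tool_pos: [0.5311, -0.0084, 0.0302]
orientation: [180.0, 0.0, -173.0]
force: [0.5, 0.2, 0.7]
opening: 0.0797
gripper_force: 0.0
```

Emit:
drive_effector:
  motion:
    - [0,0,-0.05,0,0.08]
    - [0,0,-0.15,0,0.08]
    - [0,0,-0.275,0,0.08]
    - [0.05,0,-0.375,0,0.08]
    - [0.125,0,-0.4,0,0.08]
    - [0.2,0,-0.4,0,0.08]
    - [0.2,0,-0.4,0,0.08]

```text
clock: 10.82
tool_pos: [0.4499, -0.0186, 0.1907]
orientation: [180.0, 0.1, -173.0]
force: [0.8, -1.0, 0.3]
opening: 0.0798
gripper_force: 0.0
```

```bash
python3 look.py g; python3 meas.py g; python3 line.py g
```

```text
t yellow slope 0.196 size [50.8 43.7] [[514.0, 9.0], [519.0, -34.0], [570.0, -27.0], [564.0, 16.0]] [0.0332, 0.032, 0.0222, 0.0234]
t stripe [577.5  74.9] [123.4  91.3] [[531.0, 14.0], [622.0, 12.0], [624.0, 136.0], [533.0, 138.0]] z 0.0007
t pot rim [ 0.6978 -0.0029  0.1081]
s yellow slope 0.198 size [56.5 46.7] [[501.0, 11.0], [506.0, -35.0], [562.0, -30.0], [558.0, 17.0]] [0.0367, 0.0364, 0.0253, 0.0255]
s stripe [574.2  -2.2] [ 12.9 221. ] [[554.0, 107.0], [581.0, -113.0], [594.0, -111.0], [567.0, 108.0]] z 0.0421
s pot rim [ 0.6981 -0.0013  0.1081]
```

View pics/g2.png

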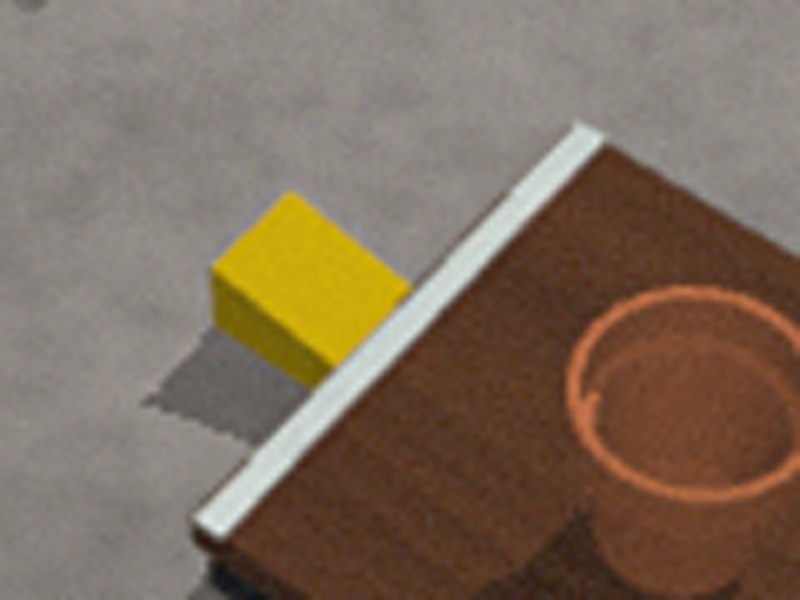

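View pics/gw.png

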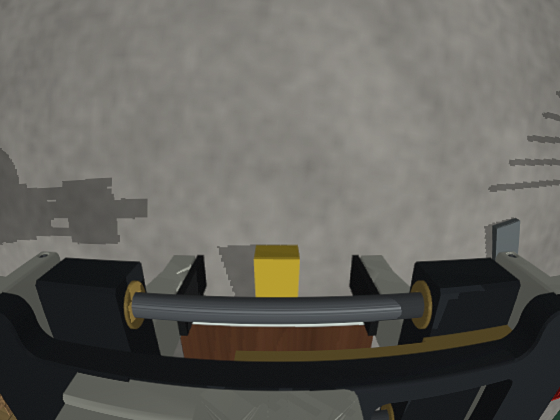

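The wedge's heel (centre about x 0.503 m) sits about 66 mm in front of the edge, so the edge is at the black line. The wedge is square and centred under the stripe (heel block at columns 254–299 in the wrist view), the stripe is still lifted 5.8 mm, the pot is standing and the gripper is clear. I'm handing in.

```bash
python3 -c "
from plant import ctrl, ticket, telemetry, snapshot
print(ticket.close_job())"
```

```text
the job is handed in; nothing more can be done
None
```

The job is handed in at about 11 s on the robot clock: the yellow wedge is jammed square under the middle of the board's front edge, which is lifted about 6 mm and lies at the black line by measurement (the board hides the line from the cameras); the pot still stands and the gripper is clear.

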